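Undo the left-hand clamp knob and run the mould tray out to the stop

ROBOT

A 6-joint arm with a two-finger parallel gripper is mounted at the origin on the work surface. World frame = base frame: x ahead of the robot, y to its left, z up, the work surface at z = 0. Lengths are in m, angles in rad, forces in N, time in s.
With the tool pointing down it reaches from about 0.35 to 0.85 m from the base axis. Payload 8.1 kg.
Tool frame: the origin (TCP) lies at the centre of the arm's flange, where the gripper is bolted on; the fingertips stand 186 mm ahead of it and the grasp point (between the pads) lies 167 mm ahead of it; z points along the fingers, y is the line along which they close (so a half turn about z gives the same grasp; the last joint's range is limited). The gripper opens to 93 mm and grips with 3 to 60 N. Pads are 15 mm wide; open, the fingers measure 128 mm over their backs; the gripper's body (75 mm by 188 mm) begins 65 mm behind the grasp point.
Start: joints at [-0.085, 0.13, 1.488, -0, 1.523, -0.085], TCP at [0.6, 0, 0.405] pointing down, gripper open.
Joint ranges: [-2.96, 2.96], [-0.89, 2.26], [0.02, 2.5], [-1.34, 4.48], [0, 2.73], [-2.66, 2.66]. Speed limits (rad/s): [2.39, 2.39, 2.79, 3.14, 3.14, 3.14].

INTERFACE

Orientations are given as a rotation vector (axis times angle).
In Python, from plant import robot gives the robot as it stands.
- The arm moves only by the tool apply_moves, never from a script. Its argument "series" is a list of rows, each a list of 2 entries, a list of its own where there are three numbers: the shift along the tool's x, y, z in mm, then the turn, a rotation vector about the tool's x, y, z in rad. A call has 1 to 12 rows; each row shifts and turns the commanded pose from where the row before left it, along the tool's axes as they then stand; what a row does not reach is not made up. A row lasts 1/12 s, in which the tool goes at most 41.7 mm and 7.16 degrees, less where a joint would pass 70% of its speed; a pose out of reach is approached as far as the arm can. A call is refused whole if a number of a shift passes 41.7 or a number of a turn 0.125, either way. A call with a gripper value outside its range is refused whole. "claw" is the opening, from 0 (shut) to 1 (fully open), set as the call begins (left out, the last holds). The fingers move at their own pace and stop on an object; "newtons" is the grip in N (left out, the last holds). Time passes only in rows, so rows that do not move let the fingers close. It gives the time, the measured TCP pose, the force, the opening and the grip force at its end, in the units of the state.
- robot.read_state(): the state, without advancing time (a new reading comes with each control period).
- robot.read_camera(name): name is "scene" or "side" or "wrist"; returns (picture, depth): 384x512x3 uint8, blue, green, red; 384x512 float32, m along the optical axis (not along the pixel's ray), 0 where there is no reading.
- robot.calibration(name): a dict with "fx", "fy", "cx", "cy" (pixels), "extrinsics" (4x4, takes a point from world to camera coordinates). Camera axes: x right, y down, z forward; pixel columns grow to the right and rows downward; lengths in m; the calibration is good to about 2 mm. A picture is of the moment at which its call begins: read the wrist's pose just before it. calibration takes no time and is no camera call; for the wrist camera it gives the pose at the moment of the call.
- robot.close_job(): hands the job in; it is judged then, once.
The state is a dict: "t": time; "q": joint angles; "dq": joint speeds; "joint_torque": joint torques, N m; "tool_pos": TCP position; "orientation": TCP orientation; "force": force on the tool from outside, world axes, zero at the start; "wrist_torque": the same for the moment, N m; "opening": finger opening in m; "gripper_force": force on a finger pad.
Only numpy, scipy, OpenCV 4.12 (cv2) and the standard library are available. Lean on these libraries where they do the work, as an engineer would, in place of code of your own. Each camera call takes 0.05 s, during which the arm holds its last target. There are 200 camera calls.

TASK

The chocolate mould tray on the vibrating table is held by a clamp whose red knob has a left-hand thread: back the knob off by turning it clockwise (seen from above) until it comes up against its stop, but do not wrench it there, or the brass bush it runs in will spin. Then slide the tray, which has a blue grip, along its rails, away from the clamp bridge, until it rests against the orange end stop: do not lift it out, drag it against the clamp or ram the stop. Let go, and leave the bottle, jar, cup and scraper where they are.

Things in the scene. Friction and masses are not known exactly. Their poses are not given: they have to be found in the camera images.
- vibrator: Vibrating table, fixed white box 240 (x) x 350 (y) x 40 high with a dark steel deck on top. Origin: centre of its underside, on the bench. Place and yaw (up to 0.35 rad) vary. Two rails 12 wide and 12 high run along its y, inner faces at x = +-67. The tray slides out along -y.
- bridge: Aluminium clamp bridge fixed to the table over the tray, at table y = +100: bar 210 (x) x 34 (y), underside 42 and top 57 above the deck, on two posts at x = +-95. Origin: on the deck below the knob's axis; axes as the table's. A 12 mm steel pin under the knob stands in the tray's hole and leaves it only in the last 0.7 rad or so of the knob's travel.
- knob_grip (a point): Knob on the bridge, axis vertical: black disc 48 across, 9 high, with an upright red bar 48 long (x axis here), 14 thick (y), 31 high, gripped from above. Point: on the axis, 10 below the bar's top. Clockwise from above raises it, 17.6 mm per turn; it takes about 0.16 N m. Hard stops end its travel both ways: it starts 2.1 to 3.2 rad short of the upper and at most 1.3 from the lower.
- bush (a joint): Brass bush, a flange 52 across under the knob, pressed into the bridge and coaxial with the knob; rad, 0 at the start, positive clockwise from above. It must not turn: it slips at about 0.9 N m, as when the knob is forced against either end of its travel.
- tray: Loose mould tray, about 0.45 kg, 130 (x) x 200 (y): grey plate 8 thick with a cream mould of brown and white fillings, top 30 above the underside. Origin: centre of its underside, on the deck; axes as the table's. Blue block (60 x 44, top at 30) at y = +70 has the pin's 20 mm hole. Origin starts about 30 to +y of the table's; home against the stop, it is 40 to -y of it.
- tray_grip (a point): Blue upright grip on the tray, 40 (x) x 12 (y), its top 72 above the tray's underside, at y = -80 of the tray; beside it towards the mould 19 are free down to the plate, and above 30 mm height all is free. This point is on its centre, 58 above the tray's underside. Pinch it across its 12 mm thickness (y) from above.
- stop: Orange end stop bar on the deck, 158 (x) x 14 (y) x 22 high. Origin: middle of its face towards the tray, at deck height (y = -140 of the table). It is rigid.
- flavour: Amber bottle with a red cap, 44 across, 110 high, loose; origin under its centre. Leave alone.
- jar: Jar with a steel lid, 60 across, 65 high, loose; origin under its centre. Leave alone.
- cup: Steel cup, 70 across, 55 high, loose; origin under its centre. Leave alone.
- scraper: Steel bench scraper lying flat, 90 x 110 with a blue grip 18 high, loose; origin under its centre. Leave alone.
Things that resemble listed ones, but are neither listed nor needed, are in the scene too. There is more than one size of the tray; the one meant has the size given above.

How it is judged:
On the way, in this order (a step that is already met when the one before it is completed fails the run):
1. the knob is backed off to within 0.7 mm of its full height (a quarter of a radian of its stop), the tray still in place under the clamp (z of knob_grip in the frame of bridge above 0.1018 m and distance of tray from where it was at the start of the episode below 0.01 m), for 0.2 s.
2. the tray has been slid home to within 2 mm of the end stop (y of tray in the frame of stop below 0.102 m and z of tray in the frame of vibrator below 0.043 m), for 0.2 s.
At the end, for the whole second after the job is handed in: The tray lies flat on the deck between its rails (within 0.06 rad of the table's direction), its end within 2 mm of the orange stop and at rest; the knob is still backed off to within 0.7 mm of its full height (all of step 2 and y of tray in the frame of stop above 0.097 m and angle between tray's own z axis and vertical below 0.03 rad and angle between the y axis of tray and the y axis of vibrator, either way round below 0.06 rad and z of knob_grip in the frame of bridge above 0.1018 m and linear speed of tray below 0.01 m/s); the robot touches nothing.
It fails at once if the brass bush is spun (turned by more than 0.15 rad) by forcing the knob against an end of its travel (value of joint bush above 0.15 rad or value of joint bush below -0.15 rad).
It fails at once if the tray is dragged against the clamp (more than 15 N between tray and bridge or foot pin) (contact force between tray and bridge above 15 N).
It fails at once if the tray is rammed against the end stop (more than 25 N) (contact force between tray and stop above 25 N).
It fails at once if the tray is lifted more than 12 mm off the deck (z of tray in the frame of vibrator above 0.052 m).
It fails at once if the bottle, jar, cup or scraper is moved by more than 20 mm (distance of any of flavour, jar, cup, scraper from where it was at the start of the episode above 0.02 m).
It also fails if it takes over 72 s, if anything falls off the work surface, if the arm or the gripper's body presses on something with over 40 N, if the wrist force passes 120 N, or if a joint passes its speed limit or range.

## Working session

There is one attempt and no reset: what is moved stays moved. The work goes in short steps, Python scripts to look and compute and a tool call to move; the robot and the scene stay as the last step left them, time stands still between calls to the robot, and variables do not carry over. Pictures are saved under pics/ and viewed, at most 10 in all, crops included, and the job is handed in when it is done.

Besides the shell and the picture viewer there is one more tool, called after "Request:" by a JSON object that holds its "api" and its "payload". apply_moves: Moves the arm, as the interface text tells. Its arguments: {"type":"object","properties":{"series":{"type":"array"},"claw":{"type":"number"},"newtons":{"type":"number"}},"required":["series"]}

```bash
mkdir -p pics
cat > h.py <<'E'
import numpy as np, cv2
from scipy.spatial.transform import Rotation as R
from plant import robot
def cloud(name):
    c=robot.calibration(name); im,d=robot.read_camera(name)
    v,u=np.mgrid[0:384,0:512]
    P=np.stack([(u-c['cx'])/c['fx']*d,(v-c['cy'])/c['fy']*d,d],-1)
    E=np.array(c['extrinsics']); W=(P-E[:3,3])@E[:3,:3]
    W[d<=0]=np.nan
    return im,W
E
python3 - <<'E'
from h import *
s=robot.read_state();print(s)
ims=[]
for n in("scene","side","wrist"):
    im,W=cloud(n);np.save(n+'.npy',W);cv2.imwrite(n+'.png',im);ims.append(im)
    print(n,robot.calibration(n)['extrinsics'])
cv2.imwrite('pics/a.png',ims[0]);cv2.imwrite('pics/b.png',np.hstack(ims[1:])[:, :]if 0 else cv2.resize(np.hstack(ims[1:]),(800,300)))
E
```

```text
{'t': 0.0, 'q': array([-8.53985166e-02,  1.31118321e-01,  1.48932270e+00,  4.08804539e-06,
        1.52300289e+00, -8.54203352e-02]), 'dq': array([-0.00100091,  0.00087785, -0.0005308 , -0.00117687,  0.00089332,
       -0.0003836 ]), 'joint_torque': array([-1.61290725e-03, -5.59853125e+01, -4.91755986e+01,  7.67333270e-02,
        3.59135563e-02, -2.97389461e-04]), 'tool_pos': array([5.99753791e-01, 4.50937390e-05, 4.03688889e-01]), 'orientation': array([-2.2204140e+00, -2.2204620e+00,  1.8675815e-03]), 'force': array([-0.94791095, -0.65306332,  0.80727797]), 'wrist_torque': array([ 0.02062452,  0.02060388, -0.02136494]), 'gripper_force': 0.0, 'opening': 0.09294343635983314}
scene [[ 0.34419741  0.93887167  0.00693702 -0.25847657]
 [ 0.75544623 -0.27254984 -0.59583351 -0.32200755]
 [-0.55752053  0.21032489 -0.80307802  1.33633222]
 [ 0.          0.          0.          1.        ]]
side [[ 0.95185159 -0.30655593  0.0014153  -0.48587254]
 [-0.21679385 -0.67639148 -0.70391405  0.25802928]
 [ 0.21674632  0.66971488 -0.71028375  1.13101183]
 [ 0.          0.          0.          1.        ]]
wrist [[ 9.99999896e-01  4.56112588e-04  1.39930944e-05 -6.00364495e-01]
 [ 4.39698095e-04 -9.71308287e-01  2.37823502e-01 -2.82724816e-02]
 [ 1.22065901e-04 -2.37823471e-01 -9.71308387e-01  3.88783659e-01]
 [ 0.00000000e+00  0.00000000e+00  0.00000000e+00  1.00000000e+00]]
```

View pics/a.png

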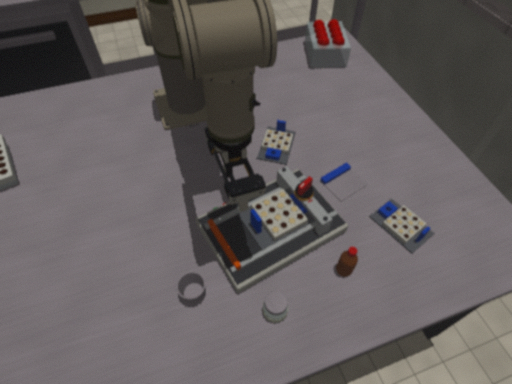

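View pics/b.png

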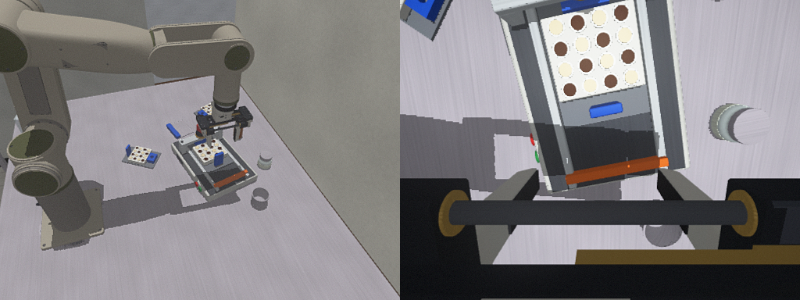

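The scene view shows the knob at about (303,187), the blue grip at (256,220) and the orange stop at (224,243). The wrist view shows the stop and blue grip up close. Next I measure them.

Run:
```python
from h import *
def comps(n,lo,hi,lo2=None,hi2=None):
    im=cv2.imread(n+'.png');W=np.load(n+'.npy');h=cv2.cvtColor(im,cv2.COLOR_BGR2HSV)
    m=cv2.inRange(h,lo,hi)
    if lo2:m|=cv2.inRange(h,lo2,hi2)
    k,l,st,c=cv2.connectedComponentsWithStats(m)
    for i in range(1,k):
        if st[i,4]>15:
            p=W[(l==i)];p=p[np.isfinite(p[:,2])]
            if len(p)<5: continue
            top=p[p[:,2]>np.percentile(p[:,2],95)-.004]
            r=cv2.minAreaRect((top[:,:2]*1000).astype(np.float32))
            print(n,c[i].round(),st[i,4],'med',np.median(p,0).round(3),'zmax',np.percentile(p[:,2],[5,95]).round(3),'toprect',np.round(r[0],1),np.round(r[1],1),round(r[2],1))
for n in("scene","side","wrist"):
    print('orange/red');comps(n,(0,140,50),(14,255,255),(172,140,50),(180,255,255))
    print('blue');comps(n,(105,140,50),(130,255,255))
```

```text
orange/red
scene [336.  32.] 251 med [-0.089  0.637  0.109] zmax [0.097 0.117] toprect [-104.8  646.1] [ 23.1 134.2] 71.1
scene [321.  32.] 247 med [-0.106  0.581  0.109] zmax [0.097 0.117] toprect [-117.1  586.9] [ 25.8 139.3] 73.4
scene [304. 186.] 131 med [0.587 0.189 0.141] zmax [0.12  0.148] toprect [582.  191.9] [12.2 43.5] 25.6
scene [224. 244.] 379 med [ 0.635 -0.049  0.062] zmax [0.042 0.064] toprect [628.7 -48.9] [155.6  14.3] 11.2
scene [349. 257.] 232 med [0.787 0.222 0.082] zmax [0.066 0.112] toprect [781.6 228.1] [18.2 17.1] 30.7
blue
scene [281. 125.] 56 med [0.26  0.263 0.039] zmax [0.019 0.056] toprect [260.1 263.3] [21.3  5.8] 53.5
scene [273. 153.] 125 med [0.354 0.198 0.022] zmax [0.011 0.026] toprect [352.9 198.2] [45.3 30.7] 49.0
scene [335. 173.] 187 med [0.493 0.349 0.019] zmax [0.013 0.022] toprect [491.  353.5] [ 18.6 101.8] 14.7
scene [298. 203.] 47 med [0.591 0.177 0.071] zmax [0.064 0.072] toprect [585.9 176. ] [55.9  7.6] 13.3
scene [387. 209.] 168 med [0.666 0.427 0.023] zmax [0.012 0.027] toprect [666.  429.1] [31.3 44.1] 19.3
scene [256. 221.] 153 med
[... 555 characters left out ...]
 zmax [0.107 0.112] toprect [608.9  45.8] [36.9 11.3] 15.1
side [194. 201.] 81 med [0.349 0.199 0.021] zmax [0.018 0.025] toprect [350.  197.3] [42.9 36. ] 61.1
orange/red
wrist [169. 179.] 41 med [ 0.494 -0.007  0.03 ] zmax [0.026 0.032] toprect [494.2  -7.4] [ 4.2 14.2] 9.2
wrist [277. 216.] 2030 med [ 0.629 -0.047  0.062] zmax [0.046 0.063] toprect [628.4 -48.9] [157.4  14.7] 11.2
blue
wrist [33. 10.] 833 med [0.353 0.186 0.022] zmax [0.008 0.024] toprect [345.7 192.3] [29.2 34.9] 56.1
wrist [231.   6.] 659 med [0.577 0.173 0.07 ] zmax [0.062 0.071] toprect [583.9 175.1] [59.4 10.5] 8.9
wrist [263. 140.] 611 med [0.609 0.047 0.112] zmax [0.086 0.113] toprect [609.7  45.8] [39.3 12. ] 11.1
```

Request:
{"api": "apply_moves", "payload": {"series": [[[22,-2,0],[0,0,0]],[[22,-2,0],[0,0,0]],[[22,-2,0],[0,0,0]],[[22,-2,0],[0,0,0]],[[22,-2,0],[0,0,0]],[[20,-2,0],[0,0,0]],[[0,0,0],[0,0,-0.1]],[[0,0,0],[0,0,-0.1]],[[0,0,0],[0,0,-0.1]],[[0,0,0],[0,0,-0.1]],[[0,0,0],[0,0,0]],[[0,0,0],[0,0,0]]]}}

```text
t: 1.15
tool_pos: [0.5879, 0.13, 0.4044]
orientation: [-1.74, -2.615, 0.001]
force: [0.5, -0.4, -0.1]
opening: 0.0934
gripper_force: 0.0
```

Run:
```python
from h import *
s=robot.read_state();print(s['t'],s['q'],s['tool_pos'],s['force'],s['wrist_torque']);print(R.from_rotvec(s['orientation']).as_matrix().round(3))
for n in("wrist","scene"):
    im,W=cloud(n);h=cv2.cvtColor(im,cv2.COLOR_BGR2HSV)
    m=cv2.inRange(h,(0,140,40),(14,255,255))|cv2.inRange(h,(172,140,40),(180,255,255))
    m=(m>0)&(np.linalg.norm(W[...,:2]-[.581,.193],axis=-1)<.05)&(W[...,2]>.1)
    p=W[m]; print(n,len(p))
    if len(p)>5:
        zt=np.percentile(p[:,2],95);t=p[p[:,2]>zt-.003]
        r=cv2.minAreaRect((t[:,:2]*1000).astype(np.float32));print(zt,r)
    cv2.imwrite('pics/c_%s.png'%n,im)
```

```text
1.15 [ 1.32535836e-01  1.36589201e-01  1.48207822e+00 -3.13545909e-07
  1.52350224e+00 -2.64398995e-01] [0.58793864 0.13003536 0.40439413] [ 0.52763723 -0.41935775 -0.05933858] [ 0.03392233 -0.02068493  0.02512942]
[[-0.387  0.922 -0.001]
 [ 0.922  0.387 -0.   ]
 [ 0.    -0.001 -1.   ]]
wrist 1006
0.3280828150256666 ((580.45849609375, 150.2926788330078), (13.121173858642578, 1.9354734420776367), 24.483421325683594)
scene 91
0.1475616153804582 ((593.155517578125, 199.2705535888672), (26.24481964111328, 43.54939651489258), 36.75271987915039)
```

View pics/c_wrist.png

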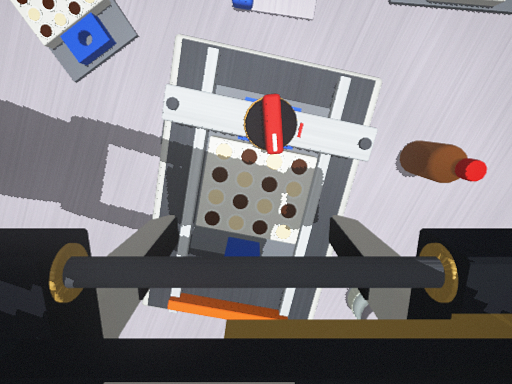

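The wrist view shows the red bar upright at about (272,123), slightly tilted, on the bridge. Next I measure its top face.

```bash
cat >> h.py <<'E'
def knob():
    s=robot.read_state();M=R.from_rotvec(s['orientation']).as_matrix()
    im,W=cloud('wrist');h=cv2.cvtColor(im,cv2.COLOR_BGR2HSV)
    m=cv2.inRange(h,(0,140,60),(10,255,255))|cv2.inRange(h,(172,140,60),(180,255,255))
    m=(m>0)&(np.linalg.norm(W[...,:2]-[.581,.193],axis=-1)<.04)&(W[...,2]>.1)&(W[...,2]<.17)
    p=W[m];zt=np.percentile(p[:,2],90);t=p[abs(p[:,2]-zt)<.003]
    r=cv2.minAreaRect((t[:,:2]*1000).astype(np.float32))
    d=np.append(np.array(r[0])/1000,zt)-s['tool_pos']
    print('t',s['t'],'q6',s['q'][5],'knob',len(t),zt.round(4),np.round(r[0],1),np.round(r[1],1),r[2],'in tool mm',(M.T@d*1000).round(1),'tooly ang',np.degrees(np.arctan2(M[1,1],M[0,1])).round(1))
    return im
E
python3 -c "
from h import *
knob()"
```

```text
t 1.25 q6 -0.2643414087492074 knob 859 0.1477 [579.8 192.8] [13.7 47. ] 27.76549530029297 in tool mm [ 61.1  16.8 256.8] tooly ang 22.7
```

Request:
{"api": "apply_moves", "payload": {"series": [[[20,5.6,0],[0,0,0]],[[20,5.6,0],[0,0,0]],[[21,5.6,0],[0,0,0]],[[0,0,0],[0,0,-0.088]],[[0,0,0],[0,0,0]],[[0,0,20],[0,0,0]],[[0,0,20],[0,0,0]],[[0,0,20],[0,0,0]],[[0,0,0],[0,0,0]]]}}

```text
t: 2.05
tool_pos: [0.5785, 0.1917, 0.3398]
orientation: [-1.622, -2.685, 0.008]
force: [0.3, -0.2, -0.4]
opening: 0.0932
gripper_force: 0.0
```

```bash
python3 -c "
from h import *
knob()"
```

```text
t 2.05 q6 -0.24790432594782802 knob 1277 0.1476 [579.5 193.8] [13.3 46.6] 27.459104537963867 in tool mm [  1.    3.2 192.1] tooly ang 27.7
```

Request:
{"api": "apply_moves", "payload": {"series": [[[1,2.5,0],[0,0,0]],[[0,0,15],[0,0,0]],[[0,0,15],[0,0,0]],[[0,0,0],[0,0,0]],[[0,0,0],[0,0,0]]]}}

```text
t: 2.52
tool_pos: [0.5817, 0.1948, 0.3157]
orientation: [1.62, 2.691, 0.0]
force: [0.5, 0.4, 0.5]
opening: 0.093
gripper_force: 0.0
```

Request:
{"api": "apply_moves", "payload": {"series": [[[0,0,0],[0,0,0]],[[0,0,0],[0,0,0]],[[0,0,0],[0,0,0]],[[0,0,0],[0,0,0]],[[0,0,0],[0,0,0]],[[0,0,0],[0,0,0]],[[0,0,0],[0,0,0]],[[0,0,0],[0,0,0]]], "claw": 0, "newtons": 30}}

```text
t: 3.18
tool_pos: [0.5814, 0.1948, 0.3147]
orientation: [-1.619, -2.692, 0.0]
force: [-0.3, -0.3, 0.4]
opening: 0.0446
gripper_force: 0.0
```

```bash
cat > st.py <<'E'
from plant import robot
s=robot.read_state();print({k:(s[k].round(3) if hasattr(s[k],'round') else s[k]) for k in('t','q','tool_pos','force','wrist_torque','opening','gripper_force')})
E
python3 st.py
```

```text
{'t': 3.1833, 'q': array([ 0.24 ,  0.223,  1.551,  0.   ,  1.368, -0.248]), 'tool_pos': array([0.581, 0.195, 0.315]), 'force': array([-0.308, -0.269,  0.364]), 'wrist_torque': array([ 0.008, -0.001,  0.054]), 'opening': 0.04460285138764835, 'gripper_force': 0.0}
```

Request:
{"api": "apply_moves", "payload": {"series": [[[0,0,4],[0,0,0]],[[0,0,0],[0,0,0]],[[0,0,0],[0,0,0]],[[0,0,0],[0,0,0]],[[0,0,0],[0,0,0]],[[0,0,0],[0,0,0]],[[0,0,0],[0,0,0]],[[0,0,0],[0,0,0]]]}}

```text
t: 3.85
tool_pos: [0.5802, 0.1941, 0.3103]
orientation: [-1.618, -2.689, 0.007]
force: [-10.4, -5.0, 6.0]
opening: 0.0136
gripper_force: 30.0
```

```bash
python3 st.py
```

```text
{'t': 3.85, 'q': array([ 2.390e-01,  2.250e-01,  1.556e+00, -1.000e-03,  1.365e+00,
       -2.480e-01]), 'tool_pos': array([0.58 , 0.194, 0.31 ]), 'force': array([-10.443,  -5.007,   5.994]), 'wrist_torque': array([-1.001,  1.912, -0.053]), 'opening': 0.013628040720728008, 'gripper_force': 29.969210922718048}
```

Request:
{"api": "apply_moves", "payload": {"series": [[[0,-1.3,0],[0,0,0]],[[0,0,-0.25],[0,0,0.09]],[[0,0,-0.25],[0,0,0.09]],[[0,0,-0.25],[0,0,0.09]],[[0,0,-0.25],[0,0,0.09]],[[0,0,-0.25],[0,0,0.09]],[[0,0,0],[0,0,0]]]}}

```text
t: 4.43
tool_pos: [0.5797, 0.1938, 0.3117]
orientation: [-2.185, -2.256, 0.004]
force: [-4.7, -2.5, 1.5]
opening: 0.0133
gripper_force: 30.0
```

```bash
python3 st.py
```

```text
{'t': 4.4333, 'q': array([ 2.390e-01,  2.210e-01,  1.558e+00, -1.000e-03,  1.364e+00,
        2.070e-01]), 'tool_pos': array([0.58 , 0.194, 0.312]), 'force': array([-4.736, -2.526,  1.496]), 'wrist_torque': array([-0.504,  0.844, -0.053]), 'opening': 0.013334859027403152, 'gripper_force': 29.953043460845947}
```

Request:
{"api": "apply_moves", "payload": {"series": [[[0.2,-0.6,-0.25],[0,0,0.09]],[[0,0,-0.25],[0,0,0.09]],[[0,0,-0.25],[0,0,0.09]],[[0,0,-0.25],[0,0,0.09]],[[0,0,-0.25],[0,0,0.09]],[[0,0,-0.25],[0,0,0.09]],[[0,0,-0.25],[0,0,0.09]],[[0,0,-0.25],[0,0,0.09]],[[0,0,-0.25],[0,0,0.09]],[[0,0,-0.25],[0,0,0.09]]]}}

```text
t: 5.27
tool_pos: [0.5796, 0.1936, 0.3142]
orientation: [2.947, 1.083, -0.002]
force: [-0.9, -3.6, -0.2]
opening: 0.0139
gripper_force: 30.0
```

```bash
python3 st.py
```

```text
{'t': 5.2667, 'q': array([ 0.239,  0.218,  1.557, -0.002,  1.367,  1.106]), 'tool_pos': array([0.58 , 0.194, 0.314]), 'force': array([-0.93 , -3.551, -0.241]), 'wrist_torque': array([-0.894,  0.1  ,  0.181]), 'opening': 0.013879261376991258, 'gripper_force': 29.991556406021118}
```

Request:
{"api": "apply_moves", "payload": {"series": [[[0,0,-0.25],[0,0,0.09]],[[0,0,-0.25],[0,0,0.09]],[[0,0,-0.25],[0,0,0.09]],[[0,0,-0.25],[0,0,0.09]],[[0,0,-0.25],[0,0,0.09]],[[0,0,-0.25],[0,0,0.09]]]}}

```text
t: 5.77
tool_pos: [0.5797, 0.1935, 0.3158]
orientation: [3.129, 0.257, -0.001]
force: [-1.1, -5.3, 0.3]
opening: 0.0139
gripper_force: 30.0
```

```bash
python3 st.py
```

```text
{'t': 5.7667, 'q': array([ 0.239,  0.217,  1.556, -0.002,  1.37 ,  1.646]), 'tool_pos': array([0.58 , 0.193, 0.316]), 'force': array([-1.08 , -5.316,  0.318]), 'wrist_torque': array([-1.06 ,  0.217,  0.194]), 'opening': 0.013859727333521178, 'gripper_force': 30.012402534484863}
```

Request:
{"api": "apply_moves", "payload": {"series": [[[0,0,-0.14],[0,0,0.05]],[[0,0,-0.14],[0,0,0.05]],[[0,0,-0.14],[0,0,0.05]]]}}

```text
t: 6.02
tool_pos: [0.5797, 0.1934, 0.3161]
orientation: [3.139, 0.025, -0.001]
force: [-1.2, -5.1, 0.7]
opening: 0.0138
gripper_force: 30.0
```

```bash
python3 st.py
```

```text
{'t': 6.0167, 'q': array([ 0.239,  0.217,  1.556, -0.002,  1.371,  1.794]), 'tool_pos': array([0.58 , 0.193, 0.316]), 'force': array([-1.154, -5.089,  0.733]), 'wrist_torque': array([-1.053,  0.234,  0.164]), 'opening': 0.013758316569282303, 'gripper_force': 30.01198947429657}
```

Request:
{"api": "apply_moves", "payload": {"series": [[[0,-0.6,-0.14],[0,0,0.05]],[[0,0,-0.14],[0,0,0.05]],[[0,0,-0.14],[0,0,0.05]]]}}

```text
t: 6.27
tool_pos: [0.5797, 0.1937, 0.3165]
orientation: [3.131, -0.21, -0.001]
force: [0.2, -6.6, -0.5]
opening: 0.0143
gripper_force: 30.9
```

```bash
python3 st.py
```

```text
{'t': 6.2667, 'q': array([ 0.24 ,  0.217,  1.555, -0.003,  1.372,  1.945]), 'tool_pos': array([0.58 , 0.194, 0.316]), 'force': array([ 0.205, -6.634, -0.452]), 'wrist_torque': array([-1.13 , -0.026,  0.613]), 'opening': 0.014271712900967013, 'gripper_force': 30.922645032405853}
```

Request:
{"api": "apply_moves", "payload": {"series": [[[0,0,-0.14],[0,0,0.05]],[[0,0,-0.14],[0,0,0.05]],[[0,0,-0.14],[0,0,0.05]]]}}

```text
t: 6.52
tool_pos: [0.58, 0.1938, 0.3168]
orientation: [3.107, -0.443, 0.001]
force: [3.4, -5.6, -5.4]
opening: 0.0156
gripper_force: 35.7
```

```bash
python3 st.py
```

```text
{'t': 6.5167, 'q': array([ 0.24 ,  0.217,  1.554, -0.003,  1.371,  2.094]), 'tool_pos': array([0.58 , 0.194, 0.317]), 'force': array([ 3.449, -5.56 , -5.377]), 'wrist_torque': array([-1.113, -0.585,  0.975]), 'opening': 0.015621160118508231, 'gripper_force': 35.741930957883596}
```

The knob met its stop, and torque rose to 0.98 N m because I sent two turns in one batch. I'll unwind at once and release.

Request:
{"api": "apply_moves", "payload": {"series": [[[0,0,0],[0,0,-0.1]],[[0,0,0],[0,0,-0.06]],[[0,0,0],[0,0,0]]]}}

```text
t: 6.77
tool_pos: [0.5799, 0.1937, 0.3166]
orientation: [3.133, -0.185, -0.0]
force: [1.6, -5.7, -4.5]
opening: 0.0141
gripper_force: 29.6
```

```bash
python3 st.py
```

```text
{'t': 6.7667, 'q': array([ 0.239,  0.217,  1.554, -0.003,  1.371,  1.928]), 'tool_pos': array([0.58 , 0.194, 0.317]), 'force': array([ 1.557, -5.653, -4.464]), 'wrist_torque': array([-1.161, -0.23 ,  0.151]), 'opening': 0.014077256971713362, 'gripper_force': 29.576086699962616}
```

Request:
{"api": "apply_moves", "payload": {"series": [[[0,0,0],[0,0,0]],[[0,0,0],[0,0,0]],[[0,0,0],[0,0,0]],[[0,0,0],[0,0,0]],[[0,0,0],[0,0,0]],[[0,0,0],[0,0,0]],[[0,0,-20],[0,0,0]],[[0,0,-25],[0,0,0]],[[0,0,-25],[0,0,0]],[[0,0,0],[0,0,0]],[[0,0,0],[0,0,0]]], "claw": 1}}

```text
t: 7.68
tool_pos: [0.5803, 0.1952, 0.3897]
orientation: [-3.134, 0.19, -0.007]
force: [-0.3, 0.0, -0.4]
opening: 0.0831
gripper_force: 0.0
```

Run:
```python
from h import *
im=knob();cv2.imwrite('pics/d.png',im)
s=robot.read_state();print(s['q'],s['tool_pos'],s['force'])
```

```text
t 7.6833 q6 1.9326795088601187 knob 860 0.1534 [580.4 192.3] [13.8 47.1] 85.99568939208984 in tool mm [ -0.5   3.3 236.3] tooly ang -96.9
[2.40789208e-01 1.69019331e-01 1.47662726e+00 4.92283131e-05
 1.49459129e+00 1.93266061e+00] [0.57979316 0.19510081 0.38777258] [ 0.29072012  0.49685379 -0.98837203]
```

View pics/d.png

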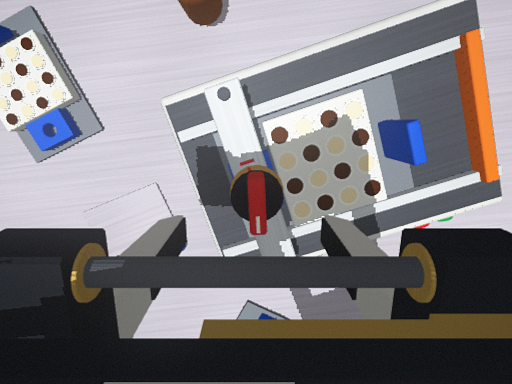

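The wrist view shows the knob turned by about 121°, with its bar top now at 0.153 m, which is backed off. The tray is still in place, its blue grip at about (403,142). Next I go to the grip.

Request:
{"api": "apply_moves", "payload": {"series": [[[0,0,0],[0,0,-0.106]],[[0,0,0],[0,0,-0.106]],[[0,0,0],[0,0,-0.106]],[[0,0,0],[0,0,0]],[[0,25,0],[0,0,0]],[[0,25,0],[0,0,0]],[[0,25,0],[0,0,0]],[[0,25,0],[0,0,0]],[[0,26,0],[0,0,0]],[[0,26,0],[0,0,0]],[[0,0,0],[0,0,0]],[[0,0,0],[0,0,0]]]}}

```text
t: 8.73
tool_pos: [0.6093, 0.0446, 0.3859]
orientation: [-3.127, -0.3, 0.003]
force: [-0.7, -0.4, 0.6]
opening: 0.093
gripper_force: 0.0
```

```bash
cat >> h.py <<'E'
def tray():
    s=robot.read_state();M=R.from_rotvec(s['orientation']).as_matrix()
    for n in('wrist','scene','side'):
        im,W=cloud(n);h=cv2.cvtColor(im,cv2.COLOR_BGR2HSV)
        for nm,lo,hi,c in(('grip',(105,140,50),(130,255,255),None),('stop',(3,140,50),(14,255,255),None)):
            m=(cv2.inRange(h,lo,hi)>0)&(np.linalg.norm(W[...,:2]-[.62,.01],axis=-1)<.12)&((W[...,2]>.105)&(W[...,2]<.12) if nm=='grip' else (abs(W[...,2]-.062)<.004))
            t=W[m]
            if len(t)<10: continue
            r=cv2.minAreaRect((t[:,:2]*1000).astype(np.float32))
            d=np.append(np.array(r[0])/1000,np.median(t[:,2]))-s['tool_pos']
            print(n,nm,len(t),np.median(t[:,2]).round(4),np.round(r[0],1),np.round(r[1],1),round(r[2],1),'tool mm',(M.T@d*1000).round(1))
    print(s['t'],s['q'].round(2),s['tool_pos'].round(4),s['force'].round(1),'tooly',np.degrees(np.arctan2(M[1,1],M[0,1])).round(1))
    return
E
python3 -c "
from h import *
tray()"
```

```text
wrist grip 544 0.1121 [610.6  45.7] [38.8 11.1] 11.2 tool mm [  2.   -0.7 273.8]
wrist stop 1443 0.062 [628.6 -49.4] [155.9  14.1] 11.3 tool mm [  1.7  96.  323.8]
scene grip 55 0.112 [611.4  44.6] [38.   9.6] 10.7 tool mm [  2.6   0.5 273.9]
scene stop 299 0.0623 [629.3 -48.3] [156.7  14.5] 11.4 tool mm [  2.6  95.2 323.6]
side grip 21 0.1106 [607.9  45.2] [37.5 14.9] 15.6 tool mm [ -0.8  -0.8 275.3]
side stop 147 0.0607 [628.6 -50.8] [155.8  15.5] 12.4 tool mm [  1.4  97.4 325.2]
8.7333 [-0.01  0.17  1.48  0.    1.49  1.37] [0.6093 0.0446 0.3859] [-0.7 -0.4  0.6] tooly -79.0
```

Request:
{"api": "apply_moves", "payload": {"series": [[[1,0,20],[0,0,0]],[[0,0,20],[0,0,0]],[[0,0,20],[0,0,0]],[[0,0,20],[0,0,0]],[[0,0,20],[0,0,0]],[[0,0,9],[0,0,0]],[[0,0,9],[0,0,0]],[[0,0,0],[0,0,0]],[[0,0,0],[0,0,0]]]}}

```text
t: 9.63
tool_pos: [0.6105, 0.0465, 0.2696]
orientation: [-3.126, -0.309, -0.0]
force: [0.4, -0.2, 0.6]
opening: 0.0932
gripper_force: 0.0
```

```bash
python3 st.py
```

```text
{'t': 9.6333, 'q': array([-0.008,  0.263,  1.591,  0.   ,  1.288,  1.366]), 'tool_pos': array([0.61 , 0.047, 0.27 ]), 'force': array([ 0.41 , -0.182,  0.578]), 'wrist_torque': array([ 0.009,  0.102, -0.043]), 'opening': 0.09322528330606485, 'gripper_force': 0.0}
```

Request:
{"api": "apply_moves", "payload": {"series": [[[0,0.5,0],[0,0,0]],[[0,0,0],[0,0,0]],[[0,0,0],[0,0,0]],[[0,0,0],[0,0,0]],[[0,0,0],[0,0,0]],[[0,0,0],[0,0,0]],[[0,0,0],[0,0,0]],[[0,0,0],[0,0,0]],[[0,0,0],[0,0,0]],[[0,0,0],[0,0,0]],[[0,0,0],[0,0,0]],[[0,0,0],[0,0,0]]], "claw": 0, "newtons": 10}}

```text
t: 10.63
tool_pos: [0.6105, 0.0456, 0.2692]
orientation: [-3.126, -0.309, 0.0]
force: [-0.7, 0.3, 0.2]
opening: 0.0176
gripper_force: 0.0
```

Request:
{"api": "apply_moves", "payload": {"series": [[[0,0,0],[0,0,0]],[[0,0,0],[0,0,0]],[[0,0,0],[0,0,0]],[[0,0,0],[0,0,0]]]}}

```text
t: 10.97
tool_pos: [0.6105, 0.0457, 0.2692]
orientation: [-3.126, -0.309, 0.0]
force: [-1.6, 0.6, 0.1]
opening: 0.0117
gripper_force: 10.0
```

```bash
python3 st.py
```

```text
{'t': 10.9667, 'q': array([-0.009,  0.263,  1.591,  0.   ,  1.287,  1.365]), 'tool_pos': array([0.61 , 0.046, 0.269]), 'force': array([-1.577,  0.606,  0.071]), 'wrist_torque': array([0.143, 0.14 , 0.059]), 'opening': 0.011685798940476473, 'gripper_force': 10.000042766332626}
```

Request:
{"api": "apply_moves", "payload": {"series": [[[0,2,0],[0,0,0]],[[0,3,0],[0,0,0]],[[0,3,0],[0,0,0]],[[0,0,0],[0,0,0]]]}}

```text
t: 11.3
tool_pos: [0.6122, 0.0372, 0.2692]
orientation: [3.126, 0.308, -0.0]
force: [0.3, 0.5, -0.5]
opening: 0.0117
gripper_force: 10.0
```

```bash
python3 st.py
```

```text
{'t': 11.3, 'q': array([-0.023,  0.266,  1.588, -0.   ,  1.288,  1.352]), 'tool_pos': array([0.612, 0.037, 0.269]), 'force': array([ 0.344,  0.467, -0.503]), 'wrist_torque': array([ 0.247,  0.135, -0.038]), 'opening': 0.011678748799027229, 'gripper_force': 9.99996542930603}
```

Sliding freely with 8 mm done. About 61 mm remain, so I go 52 more and then look.

Request:
{"api": "apply_moves", "payload": {"series": [[[0,5,0],[0,0,0]],[[0,6,0],[0,0,0]],[[0,6,0],[0,0,0]],[[0,6,0],[0,0,0]],[[0,6,0],[0,0,0]],[[0,6,0],[0,0,0]],[[0,6,0],[0,0,0]],[[0,5,0],[0,0,0]],[[0,4,0],[0,0,0]],[[0,2,0],[0,0,0]],[[0,0,0],[0,0,0]],[[0,0,0],[0,0,0]]]}}

```text
t: 12.3
tool_pos: [0.6223, -0.0139, 0.2692]
orientation: [3.125, 0.308, 0.0]
force: [0.4, -2.9, -0.4]
opening: 0.0119
gripper_force: 10.0
```

```bash
python3 -c "
from h import *
tray()"; python3 st.py
```

```text
wrist grip 1017 0.1121 [630.8 -13.1] [22.8 12. ] 11.3 tool mm [  8.4   0.7 157.1]
wrist stop 2705 0.0622 [663.8 -42.7] [84.8 14.3] 11.3 tool mm [ 35.   36.  207.1]
scene grip 21 0.1115 [634.6 -12.7] [12.4  8.2] 8.4 tool mm [ 12.3   1.  157.7]
scene stop 233 0.0622 [630.7 -48.3] [154.8  14.1] 11.3 tool mm [  1.5  35.1 207. ]
side grip 15 0.109 [607.4 -17.4] [14.5 10.7] 55.7 tool mm [-15.3   0.3 160.2]
side stop 172 0.0606 [627.  -50.8] [155.5  15.3] 11.0 tool mm [ -2.6  36.8 208.7]
12.3 [-0.1   0.29  1.56 -0.    1.29  1.27] [ 0.6223 -0.0139  0.2692] [ 0.4 -2.9 -0.4] tooly -78.7
{'t': 12.45, 'q': array([-1.040e-01,  2.890e-01,  1.560e+00, -1.000e-03,  1.292e+00,
        1.270e+00]), 'tool_pos': array([ 0.622, -0.014,  0.269]), 'force': array([ 0.829, -2.593, -1.842]), 'wrist_torque': array([-0.273,  0.025, -0.055]), 'opening': 0.011935155591638894, 'gripper_force': 10.000410228967667}
```

Request:
{"api": "apply_moves", "payload": {"series": [[[0,2,0],[0,0,0]],[[0,2,0],[0,0,0]],[[0,1,0],[0,0,0]],[[0,1,0],[0,0,0]],[[0,0.5,0],[0,0,0]],[[0,0,0],[0,0,0]]]}}

```text
t: 12.95
tool_pos: [0.6235, -0.0196, 0.2692]
orientation: [-3.126, -0.309, 0.0]
force: [-0.5, 2.8, 0.8]
opening: 0.012
gripper_force: 10.0
```

Request:
{"api": "apply_moves", "payload": {"series": [[[0,0.5,0],[0,0,0]],[[0,0.5,0],[0,0,0]],[[0,0,0],[0,0,0]]]}}

```text
t: 13.2
tool_pos: [0.6237, -0.0206, 0.2692]
orientation: [-3.126, -0.309, 0.0]
force: [-0.3, 2.4, -0.0]
opening: 0.0118
gripper_force: 10.0
```

```bash
python3 st.py
```

```text
{'t': 13.2, 'q': array([-0.115,  0.293,  1.555,  0.   ,  1.293,  1.259]), 'tool_pos': array([ 0.624, -0.021,  0.269]), 'force': array([-0.255,  2.356, -0.016]), 'wrist_torque': array([ 0.501,  0.117, -0.036]), 'opening': 0.011838739456072694, 'gripper_force': 9.999938160181046}
```

Request:
{"api": "apply_moves", "payload": {"series": [[[0,0.4,0],[0,0,0]],[[0,0.4,0],[0,0,0]],[[0,0,0],[0,0,0]]]}}

```text
t: 13.45
tool_pos: [0.6238, -0.0214, 0.2692]
orientation: [3.126, 0.309, -0.0]
force: [-0.2, 2.8, 0.5]
opening: 0.0116
gripper_force: 10.0
```

Request:
{"api": "apply_moves", "payload": {"series": [[[0,0.3,0],[0,0,0]],[[0,0.3,0],[0,0,0]],[[0,0,0],[0,0,0]]]}}

```text
t: 13.7
tool_pos: [0.624, -0.0221, 0.2692]
orientation: [3.126, 0.308, -0.0]
force: [-1.1, 2.5, -0.0]
opening: 0.0121
gripper_force: 10.0
```

```bash
python3 st.py
```

```text
{'t': 13.7, 'q': array([-0.117,  0.294,  1.554, -0.   ,  1.293,  1.257]), 'tool_pos': array([ 0.624, -0.022,  0.269]), 'force': array([-1.083,  2.474, -0.014]), 'wrist_torque': array([0.573, 0.146, 0.008]), 'opening': 0.012052756821324421, 'gripper_force': 10.000010579824448}
```

Still only friction (2.5 N), so I keep creeping.

Request:
{"api": "apply_moves", "payload": {"series": [[[0,0.3,0],[0,0,0]],[[0,0.3,0],[0,0,0]],[[0,0,0],[0,0,0]]]}}

```text
t: 13.95
tool_pos: [0.6241, -0.0225, 0.2692]
orientation: [-3.126, -0.309, 0.0]
force: [-0.9, 3.3, -0.5]
opening: 0.0119
gripper_force: 10.0
```

```bash
python3 st.py
```

```text
{'t': 13.95, 'q': array([-0.118,  0.294,  1.554,  0.   ,  1.294,  1.256]), 'tool_pos': array([ 0.624, -0.022,  0.269]), 'force': array([-0.87 ,  3.311, -0.523]), 'wrist_torque': array([ 0.618,  0.246, -0.012]), 'opening': 0.011914787033438907, 'gripper_force': 9.999988228082657}
```

Request:
{"api": "apply_moves", "payload": {"series": [[[0,0.3,0],[0,0,0]],[[0,0.3,0],[0,0,0]],[[0,0,0],[0,0,0]]]}}

```text
t: 14.2
tool_pos: [0.6241, -0.0227, 0.2692]
orientation: [-3.125, -0.309, 0.001]
force: [-2.6, 5.3, 0.4]
opening: 0.0123
gripper_force: 10.0
```

```bash
python3 st.py;  python3 -c "
from h import *
tray()"
```

```text
{'t': 14.2, 'q': array([-1.190e-01,  2.940e-01,  1.554e+00,  1.000e-03,  1.294e+00,
        1.255e+00]), 'tool_pos': array([ 0.624, -0.023,  0.269]), 'force': array([-2.605,  5.315,  0.411]), 'wrist_torque': array([0.994, 0.257, 0.022]), 'opening': 0.012282851887074108, 'gripper_force': 10.00064805150032}
wrist grip 1010 0.1121 [632.5 -21.5] [22.6 12.1] 11.4 tool mm [  8.5   0.7 157.1]
wrist stop 2611 0.0622 [664.1 -42.6] [84.3 14.1] 11.4 tool mm [ 35.3  27.6 206.9]
scene grip 23 0.1121 [637.7 -20.4] [ 9.7 13.4] 72.8 tool mm [ 13.8   0.6 157.1]
scene stop 245 0.0623 [629.2 -48.7] [157.9  14.1] 11.0 tool mm [-1.000e-01  2.680e+01  2.069e+02]
side grip 16 0.1106 [611.9 -25.6] [17.9  9. ] 25.0 tool mm [-12.5   0.6 158.7]
side stop 163 0.0611 [627.4 -50.5] [156.8  14.7] 11.3 tool mm [ -2.2  28.1 208.1]
14.2 [-0.12  0.29  1.55  0.    1.29  1.25] [ 0.6241 -0.0227  0.2692] [-2.6  5.3  0.4] tooly -78.7
```

Contact is made: the force is rising, the tool has stopped advancing, and the grip-to-stop distance is 27 mm as expected. I let go and rise.

Request:
{"api": "apply_moves", "payload": {"series": [[[0,0,0],[0,0,0]],[[0,0,0],[0,0,0]],[[0,0,0],[0,0,0]],[[0,0,0],[0,0,0]],[[0,0,0],[0,0,0]],[[0,0,0],[0,0,0]],[[0,0,-20],[0,0,0]],[[0,0,-30],[0,0,0]],[[0,0,-30],[0,0,0]],[[0,0,-30],[0,0,0]],[[0,0,0],[0,0,0]],[[0,0,0],[0,0,0]]], "claw": 1}}

```text
t: 15.35
tool_pos: [0.625, -0.0233, 0.3824]
orientation: [3.125, 0.308, 0.009]
force: [-0.6, 0.3, -0.6]
opening: 0.0877
gripper_force: 0.0
```

Run:
```python
from h import *
tray()
im,W=cloud('wrist');cv2.imwrite('pics/e.png',im)
im,W=cloud('scene');h=cv2.cvtColor(im,cv2.COLOR_BGR2HSV)
m=(cv2.inRange(h,(0,140,60),(10,255,255))|cv2.inRange(h,(172,140,60),(180,255,255)))>0
m&=(np.linalg.norm(W[...,:2]-[.581,.193],axis=-1)<.04)&(W[...,2]>.1);p=W[m];print('knob z',np.percentile(p[:,2],[50,90,95,99]))
```

```text
wrist grip 531 0.1121 [624.1 -23.4] [39.7 11.1] 11.0 tool mm [ -2.3  -0.6 270.3]
wrist stop 1838 0.0622 [628.2 -49.9] [156.4  14. ] 11.3 tool mm [ -3.7  26.1 320.2]
scene grip 53 0.1121 [626.1 -23.3] [37.5  9.2] 9.3 tool mm [-3.000e-01 -2.000e-01  2.703e+02]
scene stop 274 0.0624 [631.3 -48.5] [150.6  13.7] 11.6 tool mm [ -0.4  25.3 320. ]
side grip 30 0.1107 [621.8 -24.9] [36.3 12.6] 15.2 tool mm [ -4.9   0.5 271.6]
side stop 158 0.0609 [626.8 -50.4] [155.2  16. ] 11.6 tool mm [ -5.2  26.3 321.5]
15.35 [-0.12  0.21  1.44 -0.    1.49  1.25] [ 0.625  -0.0233  0.3824] [-0.6  0.3 -0.6] tooly -78.7
knob z [0.14769106 0.15415454 0.15464652 0.15563804]
```

View pics/e.png

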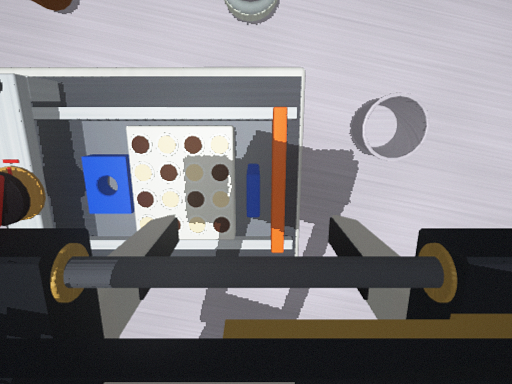

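The view shows the tray's front edge flush with the orange stop at about column 275, the blue grip free at (253,190), and the gripper clear of everything. Handing in.

```bash
python3 -c "
from plant import robot
print(robot.close_job())"
```

```text
the job is handed in; nothing more can be done
None
```

I backed the knob off to its stop, slid the tray gently home against the orange stop, let go and handed the job in; the verdict was not shown. One risk: I briefly pushed the knob to about 0.98 N m at its stop, just over the 0.9 N m slip limit, so the bush may have turned slightly, and I did not measure it.

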